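Slide the battery box into its charging dock and start it

TASK

Push the tall battery box low down near its base so that it slides over the mat, without tipping or being lifted, into the charging dock until its back is flat against the dock's stop between the side rails. Then press the round button on the small control box fully down with a fingertip and let go. Do not disturb the jar, the meter, the screwdriver or the screw tray.

Things in the scene. Friction and masses are not known exactly. Their poses are not given: they have to be found in the camera images.
- battery: The battery box: loose, upright, grey steel with a black lid, 66 mm deep (its x) x 150 mm wide (y) x 125 mm tall, bar handle along y on top up to 155 mm, 1.2 to 1.8 kg. Origin under its centre; x from the front face (robot's side) to the back, y left, z up. Friction 0.5 to 0.7: may tip if pushed higher than 45 mm; pushed at 15 to 30 mm it slides with 6 to 13 N (briefly up to 25 N as it breaks away).
- battery_front (a point): Point on the front face of the battery box (the face to push): middle of its width, 25 mm above the mat; same axes as the box. A gripper pointing straight down here can bump the lid with its body before its fingertips meet the base; leaning the tool back 20 to 40 degrees, fingertips leading, avoids that.
- battery_back (a point): The opposite point, on the back face of the battery box, 66 mm behind battery_front and 25 mm above the mat; same axes.
- dock: Charging dock, fixed: aluminium stop 204 mm wide, 55 tall, with two side rails 22 mm tall and no floor (the box slides on the mat). Origin on the mat, middle of the stop's front face; x into the stop (the way to push), y left. The bay is 180 mm wide; rails reach 56 mm out from the stop, then flare to about 220 mm wide at 80 mm out. Home: battery_back at dock x = 0.
- start_top (a point): Centre of the top of the round white push button, 28 mm across, that stands on the small grey control box (70 x 70 x 45 mm, fixed), which is to the left or the right of the dock. It is pressed straight down; travel 6 mm, 5 N when fully down; it springs back.
- start (a joint): Travel of that button: 0 up, 0.006 m fully down.
- flux_jar: Bystander: a jar 54 mm across, 75 mm tall, on the other side of the dock from the control box. Origin under its centre.
- meter: Bystander: a red hand meter lying on the mat, 175 (x) x 75 x 43 mm tall. Origin under its centre.
- screwdriver: Bystander: a screwdriver lying on the mat at the left. Origin near its middle.
- screw_tray: Bystander: a small open tray, 90 (x) x 130 (y) x 30 mm. Origin under its centre.
Not all that is in view belongs to the job. Leave any blue, green or orange look-alike of the part that bears start_top alone.

How it is judged (in metres and radians):
On the way, in this order (a step that is already met when the one before it is completed fails the run):
1. the battery box stands home in the dock, flat against the stop (x of battery_back in the frame of dock between -0.008 and 0.006 m and y of battery_back in the frame of dock between -0.025 and 0.025 m and angle between the x axis of battery_back and the x axis of dock, either way round below 0.08 rad and angle between battery_back's own z axis and vertical below 0.05 rad), for 0.2 s.
2. the button is pressed down (value of joint start above 0.0042 m), for 0.1 s.
At the end, for the whole second after the job is handed in: The battery box stands upright on the mat (tilt under 0.05 rad), at rest, its back within 8 mm of the dock's stop and square to it within 0.08 rad, between the rails; the button was pressed at least 4.2 mm after that and is released (all of step 1 and height (world z) of battery_back below 0.03 m and value of joint start below 0.002 m and linear speed of battery below 0.01 m/s); the robot touches nothing.
It fails at once if the battery box tips (more than 0.15 rad) (angle between battery_back's own z axis and vertical above 0.15 rad).
It fails at once if the battery box is lifted off the mat (more than 10 mm) (height (world z) of each of battery_back, battery_front above 0.035 m).
It fails at once if the button is pressed before the box is home (value of joint start above 0.003 m and not (x of battery_back in the frame of dock between -0.008 and 0.006 m and y of battery_back in the frame of dock between -0.025 and 0.025 m and angle between the x axis of battery_back and the x axis of dock, either way round below 0.08 rad and angle between battery_back's own z axis and vertical below 0.05 rad)).
It fails at once if the jar, meter, screwdriver or screw tray is disturbed (moved more than 20 mm) (distance of any of flux_jar, meter, screwdriver, screw_tray from where it was at the start of the episode above 0.02 m).
It also fails if it takes over 58 s, if anything falls off the work surface, if the arm or the gripper's body presses on something with over 40 N, if the wrist force passes 120 N, or if a joint passes its speed limit or range.

ROBOT

A 6-joint arm with a two-finger parallel gripper is mounted at the origin on the work surface. World frame = base frame: x ahead of the robot, y to its left, z up, the work surface at z = 0. Lengths are in mm, angles in rad, forces in N, time in s.
With the tool pointing down it reaches from about 275 to 1000 mm from the base axis. Payload 8.4 kg.
Tool frame: the origin (TCP) lies on the centre line of the jaws, within the pads' length; the fingertips stand r.tip_reach ahead of it and the grasp point (between the pads) lies 11 mm behind it (r.tip_reach is the distance from the TCP to the fingertips, in mm); z points along the fingers, y is the line along which they close (so a half turn about z gives the same grasp; the last joint's range is limited). The gripper opens to 85 mm and grips with 20 to 120 N. Pads are 22 mm wide; open, the fingers measure 114 mm over their backs; the gripper's body (76 mm by 85 mm) begins 54 mm behind the grasp point. The pads swing forward as they close: fully open they stand 13 mm farther back than shut.
Start: joints at [1.312, 0.353, 1.633, -0, 1.155, -0.002], TCP at [158.74, 604.508, 219.081] pointing down, gripper open.
Joint ranges: [-2.63, 2.63], [-0.92, 2.1], [0.06, 2.66], [-1.3, 4.44], [0, 2.69], [-3.02, 3.02]. Speed limits (rad/s): [2.22, 2.22, 2.79, 3.14, 3.14, 3.14].

INTERFACE

Orientations are given as [roll, pitch, yaw] about the fixed x, y, z axes, in that order (R = Rz(yaw) Ry(pitch) Rx(roll)).
In Python, from rig import r gives the robot as it stands.
- The arm moves only by the tool carry_out, never from a script. Its argument "targets" is a list of rows, each an object with "dp": the shift along the tool's x, y, z in mm, a list of three; "yaw": the turn about the tool's z in degrees. A call has 1 to 12 rows; each row is the pose to reach, as a shift and turn from the pose commanded when the call began, along the tool's axes at that moment; what a row does not reach only later rows make up. A row lasts 1/8 s, in which the tool goes at most 62.5 mm and 10.7 degrees, less where a joint would pass 70% of its speed; a pose out of reach is approached as far as the arm can. A call with a gripper value outside its range is refused whole. "fingers" is the opening, from -1 (shut) to 1 (fully open), so that 0 is half open, set as the call begins (left out, the last holds). The fingers move at their own pace and stop on an object; "grip_force" is the grip in N (left out, the last holds). Time passes only in rows, so rows that repeat a pose let the fingers close. It gives the time, the measured TCP pose, the force, the opening and the grip force at its end, in the units of the state.
- r.sense(): the state, without advancing time (a new reading comes with each control period).
- r.grab_frame(name): name is "side" or "top" or "wrist"; returns the picture (384x512x3 uint8, red, green, blue); there is no depth.
- r.get_calibration(name): a dict with "fx", "fy", "cx", "cy" (pixels), "dist_coeffs" ([k1, k2, p1, p2, k3] as OpenCV has them; the pictures are not rectified), "rvec" (rotation vector, rad) and "tvec" (3), from world to camera coordinates, as OpenCV has them. Camera axes: x right, y down, z forward; pixel columns grow to the right and rows downward; lengths in mm; the calibration is good to about 2 mm. A picture is of the moment at which its call begins: read the wrist's pose just before it. get_calibration takes no time and is no camera call; for the wrist camera it gives the pose at the moment of the call.
- r.sign_off(): hands the job in; it is judged then, once.
The state is a dict: "clock": time; "qpos": joint angles; "qvel": joint speeds; "joint_efforts": joint torques, N m; "eef_pos": TCP position; "tcp_rot": TCP orientation; "contact_force": force on the tool from outside, world axes, zero at the start; "wrist_torque": the same for the moment, N m; "opening": opening from 0.0 (shut) to 1.0 (fully open); "grasp_force": force on a finger pad.
Only numpy, scipy, OpenCV 4.12 (cv2) and the standard library are available. Lean on these libraries where they do the work, as an engineer would, in place of code of your own. Each camera call takes 0.05 s, during which the arm holds its last target. There are 200 camera calls.

## Working session

There is one attempt and no reset: what is moved stays moved. The work goes in short steps, Python scripts to look and compute and a tool call to move; the robot and the scene stay as the last step left them, time stands still between calls to the robot, and variables do not carry over. Pictures are saved under pics/ and viewed, at most 10 in all, crops included, and the job is handed in when it is done.

Besides the shell and the picture viewer there is one more tool, called after ">>>" as a command line: name --argument value ..., lists and objects as JSON in quotes. carry_out: Moves the arm, as the interface text tells. Its arguments: {"type":"object","properties":{"targets":{"type":"array","items":{"type":"object","properties":{"dp":{"type":"array","items":{"type":"number"}},"yaw":{"type":"number"}}}},"fingers":{"type":"number"},"grip_force":{"type":"number"}},"required":["targets"]}

```bash
mkdir -p pics; ls
python3 - <<'E'
from rig import r
import cv2
s=r.sense();print(s['eef_pos'],s['tcp_rot'],r.tip_reach,s['opening'],s['clock'])
for n in('side','top'):
    cv2.imwrite(f'pics/{n}0.png',r.grab_frame(n)[:,:,::-1]);print(n,r.get_calibration(n))
E
```

```text
pics
[158.60529543 604.03895436 218.3748728 ] [-3.14026166e+00  3.87974432e-06  2.88483148e+00] 8.0 1.0019016588226004 0.0
side {'fx': 421.8331243583069, 'fy': 421.8331243583069, 'cx': 261.50190013690974, 'cy': 188.8110119689576, 'dist_coeffs': array([-0.15011136,  0.        ,  0.        ,  0.        ,  0.        ]), 'rvec': array([ 2.40385762, -0.72427145,  0.24200434]), 'tvec': array([-421.95112493,  277.86210511,  880.99985237])}
top {'fx': 423.3643820920048, 'fy': 423.3643820920048, 'cx': 252.06752653526738, 'cy': 184.4351134311597, 'dist_coeffs': array([-0.13327769,  0.        ,  0.        ,  0.        ,  0.        ]), 'rvec': array([ 2.13868871, -2.18655849,  0.09874669]), 'tvec': array([  32.61545883,  549.746692  , 1057.70432898])}
```

View pics/top0.png

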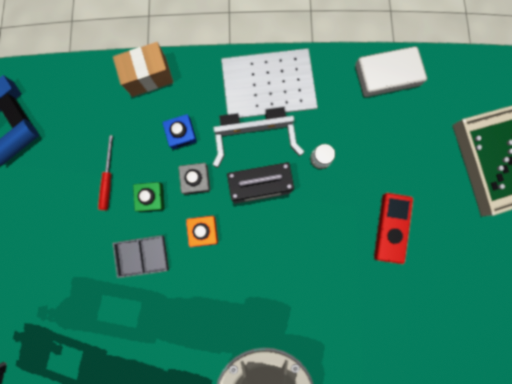

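View pics/side0.png

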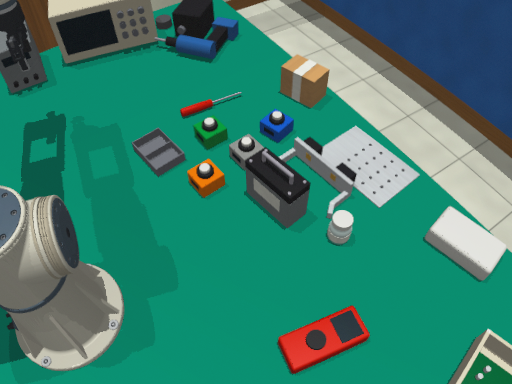

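The top view (x up, y left) shows the battery at about (260,182), the dock stop at (255,125), the grey button at (193,177) and the jar at (323,155). The side view agrees. I'll zoom in on the work area next.

```bash
cat > h.py <<'E'
import cv2,numpy as np
from rig import r
def ray(px,z,cal):
    K=np.array([[cal['fx'],0,cal['cx']],[0,cal['fy'],cal['cy']],[0,0,1]])
    u=cv2.undistortPoints(np.array(px,float).reshape(-1,1,2),K,cal['dist_coeffs'])[:,0]
    R=cv2.Rodrigues(cal['rvec'])[0];c=-R.T@cal['tvec']
    d=np.c_[u,np.ones(len(u))]@R
    return c+d*((z-c[2])/d[:,2])[:,None]
def comps(m,amin=20):
    c,_=cv2.findContours(m.astype(np.uint8),cv2.RETR_EXTERNAL,cv2.CHAIN_APPROX_NONE)
    return [k for k in c if cv2.contourArea(k)>=amin]
E
python3 - <<'E'
from h import *
I=cv2.imread('pics/top0.png');cal=r.get_calibration('top')
c=I[95:215,160:350];cv2.imwrite('pics/crop.png',cv2.resize(c,None,fx=4.2,fy=4.2,interpolation=cv2.INTER_CUBIC))
h=cv2.cvtColor(I,cv2.COLOR_BGR2HSV)
m=(h[...,2]<60);m[:150]=0;m[215:]=0;m[:,:220]=0;m[:,300:]=0
m=cv2.morphologyEx(m.astype(np.uint8),cv2.MORPH_CLOSE,np.ones((9,9)))
for k in comps(m,300):
    q=cv2.boxPoints(cv2.minAreaRect(k));print('lid',q.round(1).tolist(),ray(q,125,cal).round(1).tolist())
w=(h[...,1]<60)&(h[...,2]>190);w[:110]=0
for k in comps(w,8):
    (x,y),R=cv2.minEnclosingCircle(k);print('white',round(x,1),round(y,1),round(R,1),ray([[x,y]],54,cal).round(1))
E
```

```text
lid [[227.60000610351562, 173.5], [288.20001220703125, 162.8000030517578], [293.5, 193.10000610351562], [233.0, 203.8000030517578]] [[567.5, 76.2, 125.0], [589.5, -66.6, 125.0], [517.9, -76.9, 125.0], [496.1, 64.8, 125.0]]
white 303.0 376.8 7.9 [[ 68.5 -95.   54. ]]
white 229.0 372.5 13.8 [[83.3 87.  54. ]]
white 289.0 364.0 4.0 [[101.7 -61.1  54. ]]
white 264.0 358.5 21.0 [[1.169e+02 1.000e-01 5.400e+01]]
white 200.0 231.0 5.1 [[434.1 152.3  54. ]]
white 144.4 195.6 4.8 [[525.6 293.   54. ]]
white 191.7 176.4 5.0 [[571.4 171.9  54. ]]
white 324.7 153.0 9.7 [[ 623.5 -165.3   54. ]]
white 216.5 149.5 14.7 [[638.7 108.4  54. ]]
white 295.0 139.0 14.9 [[661.1 -91.2  54. ]]
white 176.5 128.0 4.7 [[697.6 210.8  54. ]]
white 253.0 123.0 39.5 [[705.2  14.4  54. ]]
white 494.3 161.1 51.9 [[ 594.7 -617.6   54. ]]
white 246.0 111.0 18.0 [[737.2  31.6  54. ]]
```

View pics/crop.png

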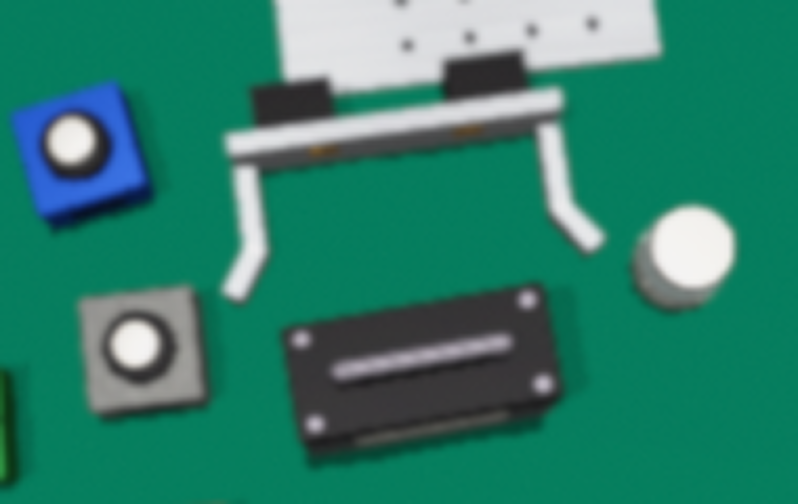

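The crop shows the lid corners at about (285,327), (543,287), (562,392) and (308,435). The top front edge of the stop runs from (228,156) to (562,108). The rail inner edges are on either side of the bay, and the grey button is at (134,344).

Run:
```python
from h import *
cal=r.get_calibration('top')
def f(p,z): return ray(np.array(p)/4.2+[160-.38,95-.38],z,cal)[:,:2].round(1)
lid=f([[285,327],[543,287],[562,392],[308,435]],125);print('lid',lid.tolist(),lid.mean(0))
e=lambda a,b:(round(float(np.hypot(*(a-b))),1),)
d=lid;print([e(d[i],d[(i+1)%4]) for i in range(4)])
hd=f([[335,372],[510,342]],155);print('handle',hd.tolist(),hd.mean(0))
sc=f([[301,339],[527,299],[543,384],[315,424]],126);print('screws',sc.tolist(),sc.mean(0))
st=f([[228,156],[562,108]],55);print('stop',st.tolist(),st.mean(0),e(st[0],st[1]))
ra=f([[259,165],[267,240],[243,300],[537,125],[553,212],[590,252]],22);print('rails',ra.tolist())
ang=lambda a,b:np.degrees(np.arctan2(*(a-b)[::1])) 
for n,(a,b) in dict(lidback=(lid[0],lid[1]),lidfr=(lid[3],lid[2]),h=hd,s1=sc[:2],stop=st,lefts=(lid[0],lid[3]),rts=(lid[1],lid[2]),rl=ra[[0,1]],rr=ra[[3,4]]).items(): v=a-b;print(n,np.degrees(np.arctan2(v[1],v[0])).round(1))
print('button',f([[134,344]],55), 'box top',f([[80,300],[192,288],[205,400],[92,412]],45).tolist())
```

```text
lid [[569.9, 76.5], [589.1, -68.2], [529.9, -77.0], [509.1, 64.6]] [549.5    -1.025]
[(146.0,), (59.9,), (143.1,), (62.0,)]
handle [[540.7, 47.8], [554.9, -47.1]] [5.478e+02 3.500e-01]
screws [[562.8, 67.6], [582.4, -59.0], [534.5, -66.5], [515.1, 60.6]] [548.7     0.675]
stop [[684.6, 114.4], [709.5, -88.9]] [697.05  12.75] (204.8,)
rails [[686.1, 98.4], [638.4, 94.0], [601.1, 109.4], [707.4, -75.9], [651.9, -84.0], [626.2, -106.1]]
lidback 97.6
lidfr 98.4
h 98.5
s1 98.8
stop 97.0
lefts 11.1
rts 8.5
rl 5.3
rr 8.3
button [[571.1 172.2]] box top [[600.1, 206.8], [605.8, 138.2], [537.4, 131.0], [531.6, 199.6]]
```

>>> carry_out --targets '[{"dp": [-35, -44, 0], "yaw": 5.7}, {"dp": [-71, -88, 0], "yaw": 11.4}, {"dp": [-106, -132, 0], "yaw": 17.1}, {"dp": [-141, -176, 0], "yaw": 22.8}, {"dp": [-177, -220, 0], "yaw": 28.5}, {"dp": [-212, -264, 0], "yaw": 34.2}, {"dp": [-247, -308, 0], "yaw": 39.9}, {"dp": [-283, -352, 0], "yaw": 45.6}, {"dp": [-318, -396, 0], "yaw": 51.3}, {"dp": [-353, -440, 0], "yaw": 57}, {"dp": [-388, -484, 0], "yaw": 62.6}, {"dp": [-424, -528, 0], "yaw": 68.3}]' --fingers 1 --grip_force 120

```text
clock: 1.6
eef_pos: [435.1, -15.8, 219.1]
tcp_rot: [3.141, -0.0, 1.689]
contact_force: [0.4, 0.2, 0.6]
opening: 1.001
grasp_force: 0.0
```

>>> carry_out --targets '[{"dp": [0, 0, 50]}, {"dp": [0, 0, 100]}, {"dp": [0, 0, 145]}, {"dp": [0, 0, 170]}, {"dp": [0, 0, 185]}, {"dp": [0, 0, 192]}, {"dp": [0, 0, 192]}]'

```text
schema error: expected keys dp, yaw
```

Run:
```python
from h import *
s=r.sense();print(s['eef_pos'],s['contact_force'])
I=r.grab_frame('side')[:,:,::-1];cv2.imwrite('pics/s1.png',cv2.resize(I[80:250,170:370],None,fx=3.5,fy=3.5,interpolation=cv2.INTER_CUBIC))
```

```text
[435.05118171 -15.77056468 219.11347516] [0.425866   0.2417043  0.55855283]
```

View pics/s1.png

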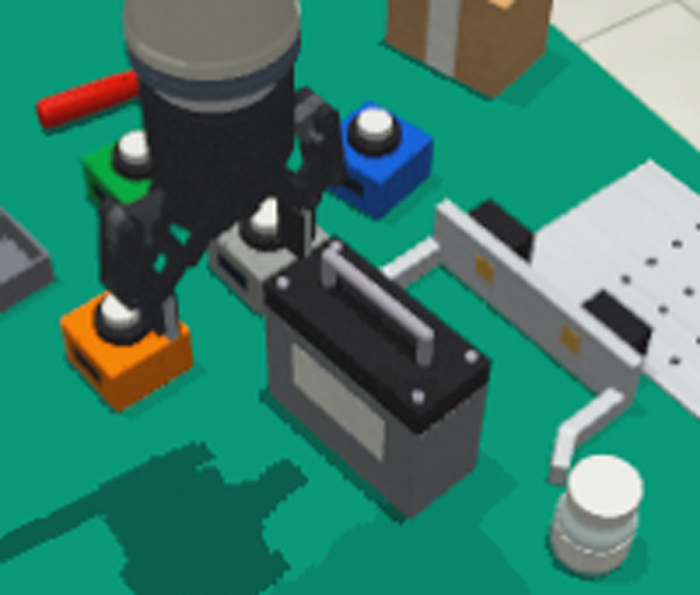

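The side crop shows the open gripper's knuckles (about (320,130)) standing out beyond its pads. The box lid is at about (380,310). The interface can't lean the tool, so a low push would hit the lid high up and tip the box. Instead I'll straddle the lid front to back, keep the box flat on the mat and slide it into the dock.

>>> carry_out --targets '[{"dp": [1, 50, 0], "yaw": 0}, {"dp": [2, 95, 0], "yaw": 0}, {"dp": [3, 115, 10], "yaw": 0}, {"dp": [3, 115, 45], "yaw": 0}, {"dp": [3, 115, 75], "yaw": 0}, {"dp": [3, 115, 84], "yaw": 0}, {"dp": [3, 115, 84], "yaw": 0}]' --grip_force 60

```text
clock: 2.52
eef_pos: [548.3, 3.2, 135.0]
tcp_rot: [-3.141, -0.0, 1.693]
contact_force: [0.0, -0.3, 0.1]
opening: 0.998
grasp_force: 0.0
```

Run:
```python
from h import *
s=r.sense();print(s['eef_pos'],s['contact_force'])
a=r.grab_frame('side')[90:230,200:330,::-1];b=r.grab_frame('wrist')[:,:,::-1]
cv2.imwrite('pics/s2.png',np.hstack([cv2.resize(a,(357,384),interpolation=cv2.INTER_CUBIC),cv2.resize(b,(443,384))[:, :443]]))
```

```text
[548.32390212   3.15892696 135.00450449] [ 0.03859742 -0.311683    0.07871199]
```

View pics/s2.png

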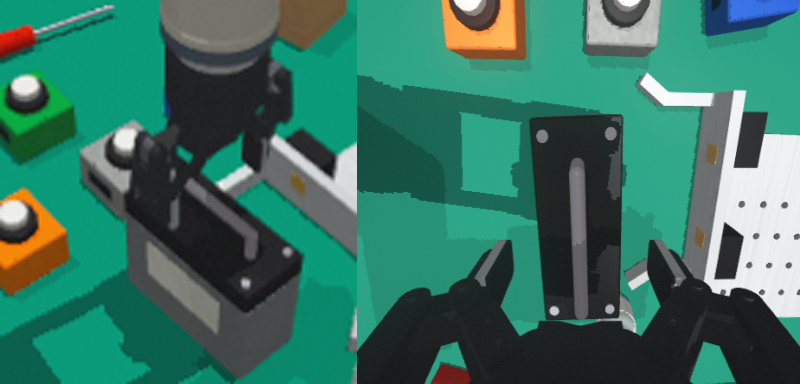

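The wrist view shows the lid spanning about (532,116) to (620,320), between the pads at (512,265) and (650,265), so it's centred in the jaws. I'll check the lid position with wrist-camera rays.

Run:
```python
from h import *
cal=r.get_calibration('wrist')
p=np.array([[530,117],[622,116],[619,319],[546,319]],float)
s=np.array([[542,136],[611,133],[610,309],[555,310]],float)
hnd=np.array([[578,160],[580,316]],float)
for q,z in((p,125),(s,126),(hnd,155)):
    q[:,0]=(q[:,0]-357)*512/443
    w=ray(q,z,cal)[:,:2];print(w.round(1).tolist(),w.mean(0).round(1))
```

```text
[[505.4, 70.2], [569.2, 78.6], [593.1, -70.1], [528.3, -77.9]] [5.49e+02 2.00e-01]
[[514.7, 60.0], [563.0, 67.8], [583.3, -60.9], [535.6, -67.6]] [ 5.491e+02 -2.000e-01]
[[541.4, 53.4], [554.7, -44.7]] [548.1   4.3]
```

>>> carry_out --targets '[{"dp": [-2, 0, 8], "yaw": -2}, {"dp": [-2, 0, 16], "yaw": -2}, {"dp": [-2, 0, 24], "yaw": -2}, {"dp": [-2, 0, 30], "yaw": -2}, {"dp": [-2, 0, 34], "yaw": -2}, {"dp": [-2, 0, 34], "yaw": -2}]'

```text
clock: 3.38
eef_pos: [548.6, 1.1, 100.8]
tcp_rot: [-3.141, -0.0, 1.728]
contact_force: [-0.6, -0.3, 0.7]
opening: 1.0
grasp_force: 0.0
```

>>> carry_out --targets '[{"dp": [0, 0, 0], "yaw": 0}, {"dp": [0, 0, 0], "yaw": 0}, {"dp": [0, 0, 0], "yaw": 0}, {"dp": [0, 0, 0], "yaw": 0}, {"dp": [0, 0, 0], "yaw": 0}, {"dp": [0, 0, 0], "yaw": 0}]' --fingers 0.3 --grip_force 60

```text
clock: 4.12
eef_pos: [548.7, 1.1, 101.9]
tcp_rot: [3.142, 0.0, 1.728]
contact_force: [-3.8, -0.2, 7.1]
opening: 0.745
grasp_force: 64.5
```

>>> carry_out --targets '[{"dp": [0, 3, 0], "yaw": 0}, {"dp": [-1, 10, 0], "yaw": 0.3}, {"dp": [-1, 19, 0], "yaw": 0.6}, {"dp": [-2, 28, 0], "yaw": 0.8}, {"dp": [-3, 38, 0], "yaw": 1.0}, {"dp": [-3, 48, 0], "yaw": 1.2}, {"dp": [-4, 58, 0], "yaw": 1.4}, {"dp": [-5, 68, 0], "yaw": 1.6}, {"dp": [-5, 78, 0], "yaw": 1.8}, {"dp": [-6, 88, 0], "yaw": 2}, {"dp": [-7, 96, 0], "yaw": 2}, {"dp": [-7, 100, 0], "yaw": 2}]'

```text
clock: 5.62
eef_pos: [640.1, 9.2, 101.7]
tcp_rot: [-3.123, -0.001, 1.693]
contact_force: [-33.0, -4.6, 37.8]
opening: 0.747
grasp_force: 82.3
```

Run:
```python
from h import *
s=r.sense();print(s['eef_pos'],s['contact_force'],s['wrist_torque'])
a=r.grab_frame('side')[90:230,220:370,::-1];b=r.grab_frame('wrist')[:,:,::-1]
cv2.imwrite('pics/w3.png',b)
cv2.imwrite('pics/s3.png',np.hstack([cv2.resize(a,(380,355),interpolation=cv2.INTER_CUBIC),cv2.resize(b[:,:,:],(420,355))]))
```

```text
[640.14005218   9.16938594 101.72073668] [-33.02786263  -4.55068205  37.75897969] [-1.0074103   8.58550303 -0.10812623]
```

View pics/s3.png

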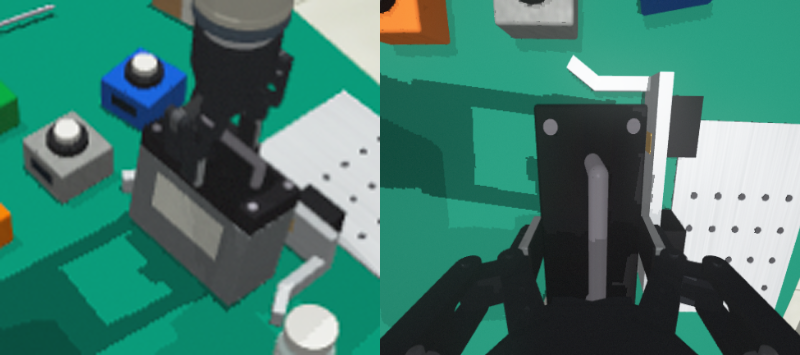

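The wrist view shows the box upright inside the rails: lid edge at x≈640, stop at about 650–670. There's some downward pressing, so I'll ease it before going on.

>>> carry_out --targets '[{"dp": [0, 0, -0.6], "yaw": 0}, {"dp": [0, 0, -1.2], "yaw": 0}, {"dp": [0, 0, -1.2], "yaw": 0}]'

```text
clock: 6.1
eef_pos: [644.0, 9.5, 101.6]
tcp_rot: [-3.132, -0.001, 1.693]
contact_force: [-13.3, -1.3, 8.1]
opening: 0.743
grasp_force: 76.8
```

>>> carry_out --targets '[{"dp": [0, 3, 0], "yaw": 0}, {"dp": [0, 6, 0], "yaw": 0}, {"dp": [0, 9, 0], "yaw": 0}, {"dp": [0, 12, 0], "yaw": 0}, {"dp": [0, 14, 0], "yaw": 0}, {"dp": [0, 14, 0], "yaw": 0}]'

```text
clock: 6.85
eef_pos: [657.2, 11.1, 101.7]
tcp_rot: [-3.13, -0.001, 1.693]
contact_force: [-14.9, -1.1, 11.2]
opening: 0.746
grasp_force: 77.4
```

>>> carry_out --targets '[{"dp": [0, 2, 0], "yaw": 0}, {"dp": [0, 4, 0], "yaw": 0}, {"dp": [0, 5, 0], "yaw": 0}, {"dp": [0, 5, 0], "yaw": 0}]'

```text
clock: 7.35
eef_pos: [662.4, 11.7, 101.6]
tcp_rot: [-3.131, -0.001, 1.693]
contact_force: [-14.2, -1.9, 9.9]
opening: 0.746
grasp_force: 77.2
```

>>> carry_out --targets '[{"dp": [0, 1, 0], "yaw": 0}, {"dp": [0, 2, 0], "yaw": 0}, {"dp": [0, 3, 0], "yaw": 0}, {"dp": [0, 3, 0], "yaw": 0}]'

```text
clock: 7.85
eef_pos: [663.3, 11.8, 101.7]
tcp_rot: [-3.126, -0.001, 1.693]
contact_force: [-20.8, -3.4, 17.3]
opening: 0.746
grasp_force: 78.7
```

The force rise with little motion, at x≈663, matches the predicted contact with the stop. Next I'll release and check.

>>> carry_out --targets '[{"dp": [0, 0, 0], "yaw": 0}, {"dp": [0, 0, 0], "yaw": 0}, {"dp": [0, 0, 0], "yaw": 0}, {"dp": [0, 0, 0], "yaw": 0}, {"dp": [0, -2, 0], "yaw": 0}, {"dp": [0, -2, -15], "yaw": 0}, {"dp": [0, -2, -50], "yaw": 0}, {"dp": [0, -2, -100], "yaw": 0}, {"dp": [0, -2, -120], "yaw": 0}, {"dp": [0, -2, -120], "yaw": 0}]' --fingers 1

```text
clock: 9.1
eef_pos: [669.9, 12.3, 224.7]
tcp_rot: [3.137, 0.001, 1.693]
contact_force: [-0.7, 0.4, -0.5]
opening: 1.004
grasp_force: 0.0
```

Run:
```python
from h import *
s=r.sense();print(s['eef_pos'],s['contact_force'],s['wrist_torque'])
a=r.grab_frame('side')[90:230,220:370,::-1];b=r.grab_frame('wrist')[:,:,::-1]
cv2.imwrite('pics/s4.png',np.hstack([cv2.resize(a,(300,280),interpolation=cv2.INTER_CUBIC),cv2.resize(b[:280],(500,280),interpolation=cv2.INTER_AREA)]))
```

```text
[669.86944626  12.29097755 224.73698387] [-0.69661439  0.35070154 -0.50405175] [ 0.04184835  0.00682268 -0.00490589]
```

View pics/s4.png

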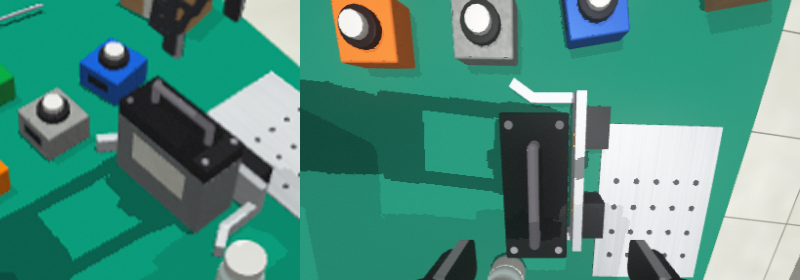

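The box stands upright inside the bay. In the wrist view its lid spans (501,113) to (569,257), with the stop's front edge at about x=575. I'll turn these into dock coordinates and locate the grey button at (480,22).

Run:
```python
from h import *
cal=r.get_calibration('wrist')
def f(p,z):
    p=np.array(p,float);p[:,0]=(p[:,0]-300)*512/500;return ray(p,z,cal)[:,:2]
a=np.radians(7);ex=np.array([np.cos(a),np.sin(a)]);ey=np.array([-ex[1],ex[0]])
d0=np.array([697,12.75])
for n,p,z in(('lid',[[501,113],[568,113],[569,257],[506,257]],125),('screws',[[508,125],[561,124],[567,250],[514,250]],126),('stop front',[[575,92],[573,250]],55),('stop back',[[587,92],[581,250]],55)):
    w=f(p,z);m=w.mean(0);print(n,w.round(1).tolist(),m.round(1),'dock',((w-d0)@np.c_[ex,ey]).round(1).tolist())
I=r.grab_frame('wrist')
h=cv2.cvtColor(I,cv2.COLOR_RGB2HSV);w=(h[...,1]<60)&(h[...,2]>190);w[70:]=0
for k in comps(w,50):
    (x,y),R=cv2.minEnclosingCircle(k);print(round(x),round(y),round(R,1),ray([[x,y]],57,cal).round(1))
```

```text
lid [[611.6, 79.9], [673.5, 87.5], [695.4, -58.5], [626.8, -67.1]] [651.8  10.5] dock [[-76.6, 77.1], [-14.2, 77.1], [-10.3, -70.5], [-79.4, -70.7]]
screws [[619.0, 70.2], [668.3, 77.1], [691.9, -49.9], [635.0, -57.0]] [653.6  10.1] dock [[-70.4, 66.5], [-20.6, 67.4], [-12.7, -61.6], [-70.1, -61.7]]
stop front [[682.6, 111.6], [709.6, -87.4]] [696.1  12.1] dock [[-2.3, 99.9], [0.3, -100.9]]
stop back [[696.5, 113.4], [720.6, -86.0]] [708.6  13.7] dock [[11.7, 99.9], [11.4, -100.9]]
498 52 22.1 [[914.3 185.3  57. ]]
51 23 14.2 [[426.2 152.7  57. ]]
180 18 14.6 [[565.3 172.1  57. ]]
506 16 16.3 [[911.2 220.8  57. ]]
308 0 10.0 [[696.6 204.3  57. ]]
```

The lid centre is at dock x ≈ -45, so the back is still about 12 mm short of the stop. The top probably led the base while the box was gripped. I'll regrip harder, take a little of the weight to cut friction, and finish the slide.

>>> carry_out --targets '[{"dp": [0, -9, 0], "yaw": 0}, {"dp": [0, -17, 10], "yaw": 0}, {"dp": [0, -17, 50], "yaw": 0}, {"dp": [0, -17, 85], "yaw": 0}, {"dp": [0, -17, 95], "yaw": 0}, {"dp": [0, -17, 105], "yaw": 0}, {"dp": [0, -17, 115], "yaw": 0}, {"dp": [0, -17, 122], "yaw": 0}, {"dp": [0, -17, 126], "yaw": 0}, {"dp": [0, -17, 126], "yaw": 0}]'

```text
clock: 10.5
eef_pos: [651.6, 10.2, 96.2]
tcp_rot: [-3.141, -0.0, 1.693]
contact_force: [0.6, 0.4, -0.4]
opening: 1.003
grasp_force: 0.0
```

>>> carry_out --targets '[{"dp": [0, 0, 0], "yaw": 0}, {"dp": [0, 0, 0], "yaw": 0}, {"dp": [0, 0, 0], "yaw": 0}, {"dp": [0, 0, 0], "yaw": 0}, {"dp": [0, 0, 0], "yaw": 0}, {"dp": [0, 0, 0], "yaw": 0}]' --fingers 0.3 --grip_force 110

```text
clock: 11.25
eef_pos: [652.1, 10.2, 97.8]
tcp_rot: [3.14, 0.0, 1.693]
contact_force: [-1.9, 0.6, 8.5]
opening: 0.736
grasp_force: 121.0
```

>>> carry_out --targets '[{"dp": [0, 0, -0.3], "yaw": 0}, {"dp": [0, 0, -0.6], "yaw": 0}, {"dp": [0, 0, -0.6], "yaw": 0}]'

```text
clock: 11.62
eef_pos: [652.1, 10.2, 97.7]
tcp_rot: [3.14, 0.0, 1.693]
contact_force: [-0.9, 0.2, 7.3]
opening: 0.732
grasp_force: 120.9
```

>>> carry_out --targets '[{"dp": [0, 0, -1.5], "yaw": 0}, {"dp": [0, 0, -3], "yaw": 0}, {"dp": [0, 0, -3.5], "yaw": 0}, {"dp": [0, 0, -3.5], "yaw": 0}]'

```text
clock: 12.12
eef_pos: [650.5, 10.1, 99.3]
tcp_rot: [-3.139, -0.0, 1.693]
contact_force: [0.5, -0.0, -14.3]
opening: 0.732
grasp_force: 122.7
```

>>> carry_out --targets '[{"dp": [0, 0, 0.8], "yaw": 0}, {"dp": [0, 2, 1.2], "yaw": 0}, {"dp": [0, 4, 1.2], "yaw": 0}, {"dp": [0, 6, 1.2], "yaw": 0}, {"dp": [0, 8, 1.2], "yaw": 0}, {"dp": [0, 8, 1.2], "yaw": 0}]'

```text
clock: 12.88
eef_pos: [659.8, 11.2, 99.2]
tcp_rot: [3.141, 0.0, 1.693]
contact_force: [0.6, -0.5, -13.6]
opening: 0.732
grasp_force: 123.0
```

>>> carry_out --targets '[{"dp": [0, 0, 0.7], "yaw": 0}, {"dp": [0, 0, 1.4], "yaw": 0}, {"dp": [0, 0, 1.4], "yaw": 0}]'

```text
clock: 13.25
eef_pos: [659.4, 11.2, 98.0]
tcp_rot: [-3.141, -0.0, 1.693]
contact_force: [-1.5, 0.8, -12.1]
opening: 0.733
grasp_force: 123.2
```

Now it's resting on the mat, partly supported (its weight is about 14 N). I'll slide it to the stop.

>>> carry_out --targets '[{"dp": [0, 1, 0.4], "yaw": 0}, {"dp": [0, 2, 0.6], "yaw": 0}, {"dp": [0, 3, 0.6], "yaw": 0}, {"dp": [0, 4, 0.6], "yaw": 0}, {"dp": [0, 5, 0.6], "yaw": 0}, {"dp": [0, 5, 0.6], "yaw": 0}]'

```text
clock: 14.0
eef_pos: [663.1, 11.6, 98.0]
tcp_rot: [-3.139, -0.0, 1.693]
contact_force: [-7.9, -0.4, -0.0]
opening: 0.734
grasp_force: 124.5
```

>>> carry_out --targets '[{"dp": [0, 1, 0], "yaw": 0}, {"dp": [0, 2, 0], "yaw": 0}, {"dp": [0, 3, 0], "yaw": 0}, {"dp": [0, 3, 0], "yaw": 0}]'

```text
clock: 14.5
eef_pos: [664.9, 11.8, 98.1]
tcp_rot: [-3.136, -0.0, 1.693]
contact_force: [-13.6, -1.1, 5.6]
opening: 0.733
grasp_force: 125.1
```

>>> carry_out --targets '[{"dp": [0, 1, 0], "yaw": 0}, {"dp": [0, 2, 0], "yaw": 0}, {"dp": [0, 3, 0], "yaw": 0}, {"dp": [0, 3, 0], "yaw": 0}]'

```text
clock: 15.0
eef_pos: [665.2, 11.9, 98.1]
tcp_rot: [-3.131, -0.001, 1.692]
contact_force: [-23.4, -3.5, 13.5]
opening: 0.733
grasp_force: 126.1
```

>>> carry_out --targets '[{"dp": [0, -2, 0], "yaw": 0}, {"dp": [0, -4, 0], "yaw": 0}, {"dp": [0, -4, 0], "yaw": 0}]'

```text
clock: 15.38
eef_pos: [664.7, 11.8, 98.0]
tcp_rot: [-3.138, -0.0, 1.692]
contact_force: [-9.2, 0.7, 0.6]
opening: 0.735
grasp_force: 124.6
```

>>> carry_out --targets '[{"dp": [0, 0, 0], "yaw": 0}, {"dp": [0, 0, 0], "yaw": 0}, {"dp": [0, 0, 0], "yaw": 0}, {"dp": [0, 0, 0], "yaw": 0}, {"dp": [0, 0, -15], "yaw": 0}, {"dp": [0, 0, -60], "yaw": 0}, {"dp": [0, 0, -110], "yaw": 0}, {"dp": [0, 0, -125], "yaw": 0}, {"dp": [0, 0, -125], "yaw": 0}]' --fingers 1

```text
clock: 16.5
eef_pos: [667.1, 12.0, 223.8]
tcp_rot: [3.139, 0.0, 1.693]
contact_force: [-1.4, 0.1, -0.1]
opening: 0.996
grasp_force: 0.0
```

Run:
```python
from h import *
s=r.sense();print(s['eef_pos'],s['contact_force'])
b=r.grab_frame('wrist')[:,:,::-1]
cv2.imwrite('pics/w5.png',b)
cv2.imwrite('pics/s5.png',cv2.resize(b[:290,150:350],None,fx=2.06,fy=2.06,interpolation=cv2.INTER_CUBIC))
```

```text
[667.12271968  12.01846822 223.79030613] [-1.40380549  0.05213665 -0.13566214]
```

View pics/s5.png

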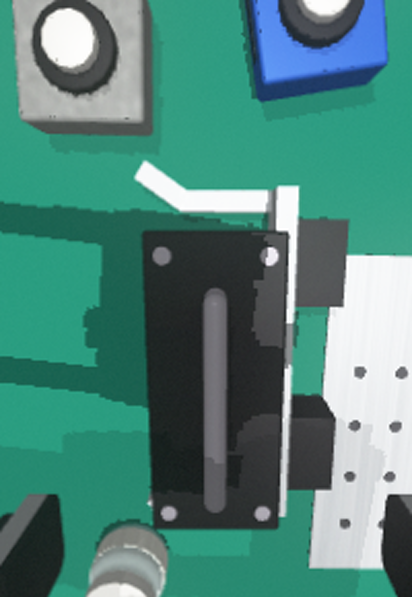

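The lid now overlaps the stop's front edge in the wrist view, with corners (143,231), (289,231), (278,528) and (153,529). The stop's back edge runs from (298,186) to (287,515).

Run:
```python
from h import *
cal=r.get_calibration('wrist')
f=lambda p,z: ray(np.array(p)/2.06+[150,0],z,cal)[:,:2]
a=np.radians(7);ex=np.array([np.cos(a),np.sin(a)]);ey=np.array([-ex[1],ex[0]]);d0=np.array([697,12.75])
for n,p,z in(('lid',[[143,231],[289,231],[278,528],[153,529]],125),('screws',[[162,256],[270,256],[262,513],[169,513]],126),('handle',[[215,292],[214,510]],155),('stop back',[[298,186],[287,515]],55),('stop front',[[275,190]],55)):
    w=f(p,z);m=w.mean(0);print(n,m.round(1),'dock',((w-d0)@np.c_[ex,ey]).round(1).tolist())
print('button',f([[68,39]],57).round(1),f([[68,39]],50).round(1))
# triangulate button: top+wrist
I=cv2.imread('pics/top0.png');ct=r.get_calibration('top')
for z in (45,50,55,60,65): print(z,f([[68,39]],z).round(1),ray([[191.7,176.4]],z,ct).round(1))
```

```text
lid [662.8  12.2] dock [[-65.9, 77.8], [-1.4, 77.8], [-1.7, -70.2], [-66.8, -70.8]]
screws [662.9  11.7] dock [[-57.8, 67.1], [-9.6, 67.1], [-10.3, -60.9], [-58.1, -60.9]]
handle [662.4  13.9] dock [[-33.8, 54.2], [-34.6, -43.4]]
stop back [708.4  14.4] dock [[11.0, 101.8], [12.0, -101.4]]
stop front [683.2 111.5] dock [[-1.6, 99.7]]
button [[566.3 171.3]] [[564.3 173.2]]
45 [[562.9 174.5]] [[572.7 173.3  45. ]]
50 [[564.3 173.2]] [[572.  172.6  50. ]]
55 [[565.7 171.8]] [[571.4 171.8  55. ]]
60 [[567.1 170.5]] [[570.8 171.   60. ]]
65 [[568.5 169.2]] [[570.1 170.2  65. ]]
```

The box is home: its back is about 1.5 mm from the stop (within the ±2 mm calibration), square within 0.5°, y about +3 mm. Now the button, at about (569,171).

>>> carry_out --targets '[{"dp": [40, -18, 0], "yaw": 0}, {"dp": [85, -39, 0], "yaw": 0}, {"dp": [130, -60, 0], "yaw": 0}, {"dp": [160, -73, 0], "yaw": 0}, {"dp": [170, -78, 10], "yaw": 0}, {"dp": [170, -78, 50], "yaw": 0}, {"dp": [170, -78, 90], "yaw": 0}, {"dp": [170, -78, 115], "yaw": 0}, {"dp": [170, -78, 124], "yaw": 0}, {"dp": [170, -78, 124], "yaw": 0}]' --fingers -1 --grip_force 40

```text
clock: 17.8
eef_pos: [568.0, 170.7, 97.2]
tcp_rot: [-3.14, 0.0, 1.692]
contact_force: [-0.1, 0.8, 0.5]
opening: 0.001
grasp_force: 0.0
```

Run:
```python
from h import *
s=r.sense();print(s['eef_pos'],s['contact_force'],s['opening'])
a=r.grab_frame('side')[90:230,190:340,::-1];b=r.grab_frame('wrist')[:,:,::-1]
cv2.imwrite('pics/s6.png',np.hstack([cv2.resize(a,(385,360),interpolation=cv2.INTER_CUBIC),cv2.resize(b,(410,360))]))
```

```text
[568.01221585 170.66747078  97.2387658 ] [-0.08147562  0.75720593  0.46112493] 0.0005867916451816338
```

View pics/s6.png

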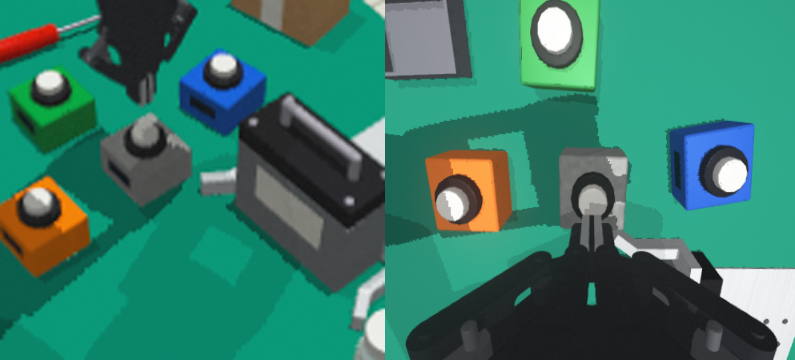

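The shut fingertips, at about (592,220) in the wrist view, are directly above the grey button. I'll lower until they touch.

>>> carry_out --targets '[{"dp": [0, 0, 10], "yaw": 0}, {"dp": [0, 0, 18], "yaw": 0}, {"dp": [0, 0, 24], "yaw": 0}, {"dp": [0, 0, 28], "yaw": 0}, {"dp": [0, 0, 31], "yaw": 0}, {"dp": [0, 0, 31], "yaw": 0}]'

```text
clock: 18.65
eef_pos: [568.3, 171.2, 67.0]
tcp_rot: [-3.141, 0.0, 1.693]
contact_force: [0.4, 0.6, 0.6]
opening: -0.001
grasp_force: 0.0
```

>>> carry_out --targets '[{"dp": [0, 0, 2], "yaw": 0}, {"dp": [0, 0, 4], "yaw": 0}, {"dp": [0, 0, 5], "yaw": 0}, {"dp": [0, 0, 5], "yaw": 0}]'

```text
clock: 19.15
eef_pos: [568.3, 171.3, 62.1]
tcp_rot: [-3.141, 0.0, 1.693]
contact_force: [0.1, -0.9, -0.2]
opening: 0.004
grasp_force: 0.0
```

>>> carry_out --targets '[{"dp": [0, 0, 1], "yaw": 0}, {"dp": [0, 0, 3], "yaw": 0}, {"dp": [0, 0, 4], "yaw": 0}, {"dp": [0, 0, 4], "yaw": 0}]'

```text
clock: 19.65
eef_pos: [568.3, 171.2, 58.0]
tcp_rot: [-3.141, 0.0, 1.693]
contact_force: [-0.7, 0.4, 0.8]
opening: -0.001
grasp_force: 0.0
```

>>> carry_out --targets '[{"dp": [0, 0, 1], "yaw": 0}, {"dp": [0, 0, 2], "yaw": 0}, {"dp": [0, 0, 3], "yaw": 0}, {"dp": [0, 0, 3], "yaw": 0}]'

```text
clock: 20.15
eef_pos: [568.3, 171.3, 55.1]
tcp_rot: [-3.141, 0.0, 1.693]
contact_force: [-0.2, -0.0, 0.4]
opening: -0.002
grasp_force: 0.0
```

Run:
```python
from h import *
a=r.grab_frame('side')[110:180,215:295,::-1];b=r.grab_frame('wrist')[150:300,180:340,::-1]
cv2.imwrite('pics/s7.png',np.hstack([cv2.resize(a,(400,350),interpolation=cv2.INTER_CUBIC),cv2.resize(b,(373,350),interpolation=cv2.INTER_CUBIC)]))
```

```text
(no output)
```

View pics/s7.png

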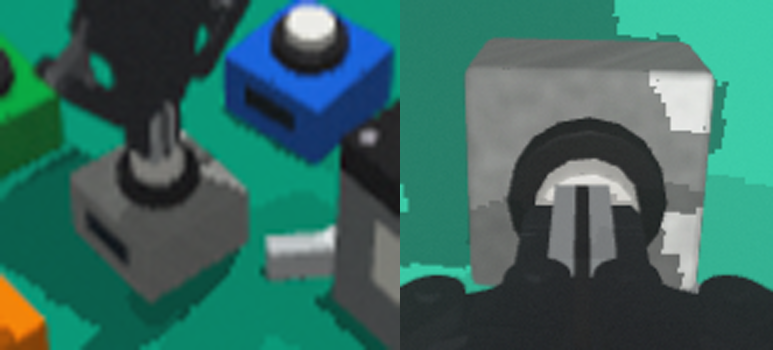

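The tip is centred just above or touching the white cap, at about (160,160) in the side view and (585,190) in the wrist view. Continuing down until the force rises.

>>> carry_out --targets '[{"dp": [0, 0, 1], "yaw": 0}, {"dp": [0, 0, 2], "yaw": 0}, {"dp": [0, 0, 3], "yaw": 0}, {"dp": [0, 0, 3], "yaw": 0}]'

```text
clock: 20.75
eef_pos: [568.5, 171.3, 52.2]
tcp_rot: [3.141, -0.0, 1.693]
contact_force: [-0.6, -0.7, 3.3]
opening: 0.0
grasp_force: 1.4
```

Contact. Pressing further.

>>> carry_out --targets '[{"dp": [0, 0, 1], "yaw": 0}, {"dp": [0, 0, 2], "yaw": 0}, {"dp": [0, 0, 3], "yaw": 0}, {"dp": [0, 0, 4], "yaw": 0}, {"dp": [0, 0, 4], "yaw": 0}]'

```text
clock: 21.38
eef_pos: [568.5, 171.3, 48.8]
tcp_rot: [3.141, -0.0, 1.693]
contact_force: [-2.9, -0.6, 10.2]
opening: -0.002
grasp_force: 5.3
```

>>> carry_out --targets '[{"dp": [0, 0, 1], "yaw": 0}, {"dp": [0, 0, 2], "yaw": 0}, {"dp": [0, 0, 2], "yaw": 0}, {"dp": [0, 0, 2], "yaw": 0}]'

```text
clock: 21.88
eef_pos: [568.7, 171.3, 48.4]
tcp_rot: [3.141, -0.0, 1.693]
contact_force: [-8.2, -1.4, 28.3]
opening: -0.001
grasp_force: 14.3
```

Bottomed out: 28 N with almost no travel. Releasing.

>>> carry_out --targets '[{"dp": [0, 0, -5], "yaw": 0}, {"dp": [0, 0, -15], "yaw": 0}, {"dp": [0, 0, -40], "yaw": 0}, {"dp": [0, 0, -90], "yaw": 0}, {"dp": [0, 0, -140], "yaw": 0}, {"dp": [0, 0, -160], "yaw": 0}, {"dp": [0, 0, -160], "yaw": 0}, {"dp": [0, 0, -160], "yaw": 0}]'

```text
clock: 22.88
eef_pos: [567.6, 171.0, 204.8]
tcp_rot: [-3.14, 0.0, 1.693]
contact_force: [-0.3, 0.1, 0.2]
opening: 0.0
grasp_force: 0.0
```

Run:
```python
from rig import r
s=r.sense();print(s['eef_pos'],s['contact_force'],s['clock']);print(r.sign_off())
```

```text
[567.58064086 171.01394319 204.83215943] [-0.31008324  0.10542717  0.18495507] 22.875
the job is handed in; nothing more can be done
None
```

The job is handed in (no verdict was returned): the battery measured home and square in the dock, and the button was pressed to its stop and released; but I gripped the box by its lid and slid it instead of pushing low, as the tool cannot lean, and it briefly hung about 1 mm off the mat for part of the slide.

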